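Pack the door wedges head to tail

ROBOT

A 7-joint arm with a two-finger parallel gripper is mounted at the origin on the work surface. World frame = base frame: x ahead of the robot, y to its left, z up, the work surface at z = 0. Lengths are in m, angles in degrees, forces in N, time in s.
With the tool pointing down it reaches from about 0.425 to 0.925 m from the base axis. Payload 6.8 kg.
Tool frame: the origin (TCP) lies between the finger pads; the fingertips stand 25 mm ahead of it and the grasp point (between the pads) lies 6 mm ahead of it (bot.tips_ahead is the distance from the TCP to the fingertips, in m); z points along the fingers, y is the line along which they close (so a half turn about z gives the same grasp; the last joint's range is limited). The gripper opens to 85 mm and grips with 20 to 120 N. Pads are 22 mm wide; open, the fingers measure 114 mm over their backs; the gripper's body (76 mm by 85 mm) begins 54 mm behind the grasp point. The pads swing forward as they close: fully open they stand 13 mm farther back than shut.
Start: joints at [65.999, 27.33, 1.283, 89.118, -0.659, 63.558, -4.761], TCP at [0.206, -0.643, 0.256] pointing down, gripper open.
Joint ranges: [-169.35, 169.35], [-19.33, 120.38], [-80.79, 83.38], [13.8, 139.57], [-78.32, 258.32], [9.67, 109.79], [-169.56, 169.56]. Speed limits (degrees/s): [136.94, 136.94, 180, 180, 180, 180, 180].

INTERFACE

Orientations are given as a 3x3 rotation matrix whose columns are the frame's x, y, z axes.
In Python, from rig import bot gives the robot as it stands. The module is installed in compiled form; this text tells all that it offers.
- The arm moves only by the shell command python3 -m handwheel 'ROWS' [OPENING] [FORCE]. ROWS is JSON, a list of rows, each an object of numbers: "x", "y", "z": the shift along the world's x, y, z scaled (see below); "wx", "wy", "wz": the turn, a rotation vector about the world's x, y, z scaled (see below). A call has 1 to 20 rows; each row is the pose to reach, as a shift and turn from the pose commanded when the call began; what a row does not reach only later rows make up. The controller multiplies each number of a shift by 0.3 m and each number of a turn by 120 degrees. A row lasts 1/8 s, in which the tool goes at most 62.5 mm and 10.7 degrees, less where a joint would pass 70% of its speed; a pose out of reach is approached as far as the arm can. A call with a number of a shift or a turn outside -1 to 1 is refused whole. A call with a gripper value outside its range is refused whole. OPENING is the closure, from -1 (fully open) to 1 (shut), so that 0 is half open, set as the call begins (- or left out, the last holds). The fingers move at their own pace and stop on an object; FORCE is the grip in N (left out, the last holds). Time passes only in rows, so rows that repeat a pose let the fingers close. It gives the time, the measured TCP pose, the force, the opening and the grip force at its end, in the units of the state.
- bot.get_state(): the state, without advancing time (a new reading comes with each control period).
- bot.read_camera(name): name is "scene" or "top"; returns (picture, depth): 480x640x3 uint8, red, green, blue; 480x640 float32, m along the optical axis (not along the pixel's ray), 0 where there is no reading.
- bot.camera_info(name): a dict with "intrinsics" (3x3 intrinsics, pixels), "R" (3x3) and "t" (3): a world point X has camera coordinates R X + t. Camera axes: x right, y down, z forward; pixel columns grow to the right and rows downward; lengths in m; the calibration is good to about 2 mm. A picture is of the moment at which its call begins. camera_info takes no time and is no camera call.
- bot.hand_in(): hands the job in; it is judged then, once.
The state is a dict: "time_s": time; "qpos": joint angles; "dq": joint speeds; "effort": joint torques, N m; "eef_pos": TCP position; "orientation": TCP orientation; "contact_force": force on the tool from outside, world axes, zero at the start; "torque": the same for the moment, N m; "opening": opening from 0.0 (shut) to 1.0 (fully open); "finger_force": force on a finger pad.
Only numpy, scipy, OpenCV 4.12 (cv2) and the standard library are available. Lean on these libraries where they do the work, as an engineer would, in place of code of your own. Each camera call takes 0.05 s, during which the arm holds its last target. There are 200 camera calls.

TASK

The four wooden door wedges live in the open-fronted steel tray, lying on their sides head to tail so that together they fill it as one rectangle. Three are already in: push the one that sticks out fully home, turn the loose one so that it completes the head-to-tail pattern, and slide it in as well, thin end first, until all four are flush with the tray's open front edge. Do not disturb the dish, the glass tray or the remote.

Things in the scene. Friction and masses are not known exactly. Their poses are not given: they have to be found in the camera images.
- tray: Steel tray fixed to the ledge (all in mm): walls 3 thick, 32 high at back and sides, open front; floor level with the ledge, no step. Origin: centre of the inner floor. x: from the open front edge (-75) in to the back wall's inner face (+75); y: left looking in, side walls' inner faces at +66 and -66. Packed, the wedges take 124 of the 132 width, middles near x = 0, y = +50, +18, -14, -48.
- tray_mouth (a point): Middle of the tray's open front edge, at ledge height, axes as the tray's. The wedges stand 13 mm higher than the tray's walls, level with one another. Wood slides on the ledge and on wood with a friction coefficient of about 0.6.
- wedge1_mid (a point): Beech door wedge on its side, like all four: 150 mm long, 48 thick tapering to 14, 45 high, 130 g. In the tray, 1st from the left wall, thick end at the back, home to a few mm. Axes and point as told for wedge4_mid.
- wedge2_mid (a point): Beech door wedge on its side, like all four: 150 mm long, 48 thick tapering to 14, 45 high, 130 g. In the tray, 2nd from the left, thin end at the back, home to a few mm. Axes and point as told for wedge4_mid.
- wedge3_mid (a point): Beech door wedge on its side, like all four: 150 mm long, 48 thick tapering to 14, 45 high, 130 g. In the tray, 3rd from the left, thick end at the back, thin end sticking 15 to 45 mm out of the front. Right of it is the free place, about 53 wide at the front and 19 at the back once this one is home; no room for fingers beside a wedge in there. Axes and point as told for wedge4_mid.
- wedge4_mid (a point): Beech door wedge on its side, like all four: 150 mm long, 48 thick tapering to 14, 45 high, 130 g. The loose one, on the ledge to the right. Point (all in mm): mid-length, half-way up, between the long sides (31 apart here). x: from thick end (-75) to thin end (+75), along the straight, rubber-soled side (y = -15.5); the other side slopes from y = +32.5 (thick) to -1.5 (thin).
- dish: Bystander, loose: blue hexagonal ceramic dish, 132 mm across flats, 36 mm high. Origin at the centre of its underside.
- glass_tray: Bystander, loose: square green glass tray, 150 x 150 mm, 24 mm high. Origin at the centre of its underside.
- remote: Bystander, loose: white plastic remote control, 165 mm long (its y axis), 46 mm wide, 19 mm high. Origin at the centre of its underside. (Fixed, unlisted: a key holder and a plant to the left, a mail stand and a pump bottle to the right, all more than 0.42 m from the middle of the ledge and under 0.3 m high.)
There are look-alikes about, which are no part of the job. Leave any orange look-alike of the part that bears wedge2_mid alone. What is shaped like the part that bears wedge3_mid but blue is not meant.

How it is judged:
By the outcome, as a careful person would: the job done as asked, in the order asked, and still so for the second after the job is handed in, with the robot touching nothing.
It also fails if it takes over 58 s, if anything falls off the work surface, if the arm or the gripper's body presses on something with over 40 N, if the wrist force passes 120 N, or if a joint passes its speed limit or range.

## Working session

There is one attempt and no reset: what is moved stays moved. The work goes in short steps, Python scripts to look and compute and a shell command to move; the robot and the scene stay as the last step left them, time stands still between calls to the robot, and variables do not carry over. Pictures are saved under pics/ and viewed, at most 10 in all, crops included, and the job is handed in when it is done.

```bash
mkdir -p pics; python3 - <<'E'
from rig import bot
import cv2,numpy as np
for n in("top","scene"):
    p,d=bot.read_camera(n); cv2.imwrite(f"pics/{n}0.png",p[...,::-1]); np.savez(f"{n}0.npz",p=p,d=d)
    c=bot.camera_info(n); print(n,c)
print(bot.get_state())
E
```

```text
top {'intrinsics': array([[488.66874249,   0.        , 315.42994309],
       [  0.        , 488.66874249, 240.75313105],
       [  0.        ,   0.        ,   1.        ]]), 'R': array([[ 0.0207893 , -0.99976899, -0.00545671],
       [-0.97932233, -0.01926497, -0.2013868 ],
       [ 0.20123515,  0.00953057, -0.9794966 ]]), 't': array([-0.16671086,  0.55246941,  1.16710731])}
scene {'intrinsics': array([[602.10651996,   0.        , 323.67552997],
       [  0.        , 602.10651996, 239.35305221],
       [  0.        ,   0.        ,   1.        ]]), 'R': array([[ 0.77581218,  0.63092916, -0.00662267],
       [ 0.44814902, -0.55838736, -0.69811605],
       [-0.44415979,  0.53863899, -0.715954  ]]), 't': array([-0.33194795, -0.30745734,  1.59120773])}
{'time_s': 0.1, 'qpos': array([66.00094171, 27.370774  ,  1.27818456, 89.16984075, -0.65827192,
       63.55904273, -4.7598772 ]), 'dq': array([ 0.05754147, -0.11039836, -0.00156819, -0.25059982, -0.01074325,
       -0.06122732, -0.01995589]), 'effort': array([ 3.90105561e-03, -5.97759283e+01,  1.61373261e+00, -2.81949824e+01,
        1.28905463e-02,  5.18428569e-03,  3.01616967e-05]), 'eef_pos': array([ 0.20627023, -0.64221133,  0.25544627]), 'orientation': array([[ 9.52076106e-01,  3.05860642e-01, -5.97009031e-04],
       [ 3.05861205e-01, -9.52074935e-01,  1.49701101e-03],
       [-1.10520587e-04, -1.60787031e-03, -9.99998701e-01]]), 'contact_force': array([ 0.66417551, -0.81434898, -0.65829731]), 'torque': array([-0.01614966, -0.02147735,  0.01339986]), 'finger_force': 0.0, 'opening': 1.0026285913787072}
```

View pics/top0.png

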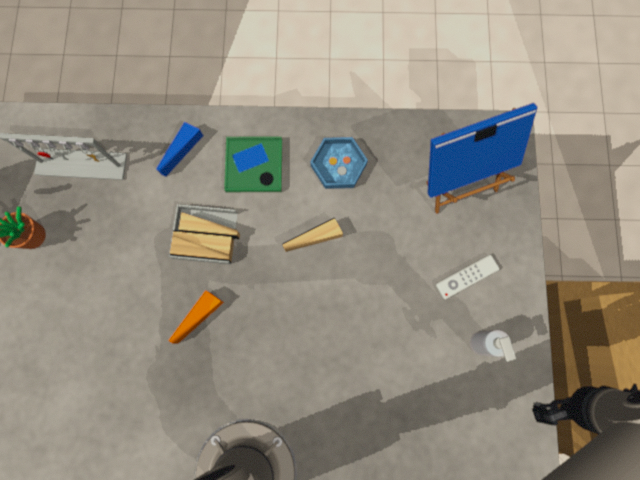

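View pics/scene0.png

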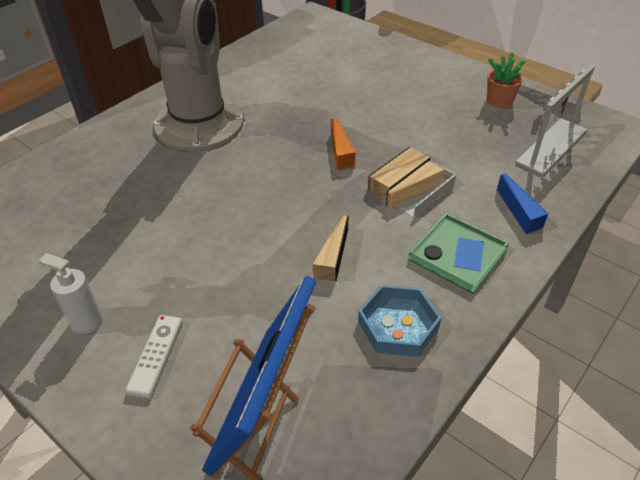

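The scene shows the tray (top view 205,233) with its open front to the image right (world −y). The loose beech wedge is at (313,235), with its thin end to the left. Candidates for the wedge I want are the beech one at (313,235), the orange look-alike (195,317) and the blue look-alike (180,149). I choose the beech one and check it in a rectified crop.

```bash
cat > h.py <<'E'
from rig import bot
import cv2,numpy as np
def H(n,z):
    c=bot.camera_info(n);K,R,t=c["intrinsics"],c["R"],c["t"]
    return K@np.c_[R[:,0],R[:,1],R[:,2]*z+t]   # (x,y,1)->pix
def w2p(n,X):
    c=bot.camera_info(n);q=(c["intrinsics"]@(c["R"]@np.asarray(X,float).T+c["t"][:,None])).T;return q[:,:2]/q[:,2:]
def p2w(n,uv,z):
    return cv2.perspectiveTransform(np.float64(uv).reshape(-1,1,2),np.linalg.inv(H(n,z))).reshape(-1,2)
def rect(n,p,z,x0,x1,y0,y1,s=0.0005): # image: col=(y1-y)/s, row=(x1-x)/s
    A=np.array([[0,-s,x1],[-s,0,y1],[0,0,1.]])
    return cv2.warpPerspective(p,H(n,z)@A,(int((y1-y0)/s),int((x1-x0)/s)),flags=cv2.INTER_CUBIC|cv2.WARP_INVERSE_MAP)
def cloud(n,d):
    c=bot.camera_info(n);v,u=np.mgrid[:480,:640];K=c["intrinsics"]
    P=np.stack([(u-K[0,2])*d/K[0,0],(v-K[1,2])*d/K[1,1],d],-1)
    return (P-c["t"])@c["R"]
def wood(p):
    h=cv2.cvtColor(p,cv2.COLOR_RGB2HSV);return cv2.inRange(h,(8,60,110),(25,170,255))
E
python3 - <<'E'
from h import *
ims=[]
for n in("top","scene"):
    f=np.load(n+"0.npz");p,d=f["p"],f["d"]
    r=rect(n,p,.045,.42,.66,-.12,.28);ims.append(r[::2,::2] if 0 else cv2.resize(r,None,fx=.75,fy=.75)[:,:,::-1])
    C=cloud(n,d);m=wood(p)>0
    for c in cv2.findContours(m.astype(np.uint8),0,1)[0]:
        if cv2.contourArea(c)<150: continue
        k=np.zeros(m.shape,np.uint8);cv2.drawContours(k,[c],-1,1,-1)
        Q=C[(k>0)&(d>0)];Q=Q[abs(Q[:,2]-.045)<.006]
        if len(Q)<20 or np.hypot(*Q.mean(0)[:2])>.8: continue
        hull=cv2.convexHull(np.float32(p2w(n,c.reshape(-1,2),.045)))
        print(n,cv2.contourArea(c),len(Q),Q.mean(0).round(4))
        print(cv2.approxPolyDP(hull,.008,True).reshape(-1,2).round(4).tolist())
cv2.imwrite("pics/r0.png",np.vstack(ims)[:600+120]) 
im=np.vstack(ims);print(im.shape);cv2.imwrite("pics/r0.png",cv2.resize(im,(600*600//im.shape[0]*im.shape[1]//600,600)))
E
```

```text
top 1317.5 1361 [0.5421 0.1351 0.0448]
[[0.5760999917984009, 0.20679999887943268], [0.5192999839782715, 0.20980000495910645], [0.5120000243186951, 0.06069999933242798], [0.5659000277519226, 0.06369999796152115]]
top 844.0 697 [ 0.5757 -0.155   0.0448]
[[0.5794000029563904, -0.2248000055551529], [0.6179999709129333, -0.1988999992609024], [0.5428000092506409, -0.0714000016450882], [0.5302000045776367, -0.08449999988079071]]
top 656.0 679 [0.5925 0.1308 0.0449]
[[0.6236000061035156, 0.19259999692440033], [0.58160001039505, 0.19189999997615814], [0.5715000033378601, 0.041200000792741776], [0.5942999720573425, 0.07800000160932541]]
scene 745.0 792 [ 0.58   -0.1605  0.0441]
[[0.5491999983787537, -0.07370000332593918], [0.5411999821662903, -0.08410000056028366], [0.5856999754905701, -0.22660000622272491], [0.6208000183105469, -0.20170000195503235]]
scene 1204.5 618 [0.597  0.1269 0.0438]
[[0.5881999731063843, 0.19169999659061432], [0.5741999745368958, 0.049300000071525574], [0.6093999743461609, 0.0024999999441206455], [0.6513000130653381, 0.14139999449253082], [0.6308000087738037, 0.1881999969482422]]
scene 1019.0 1042 [0.5455 0.1307 0.044 ]
[[0.5242000222206116, 0.20900000631809235], [0.5131000280380249, 0.06210000067949295], [0.5623999834060669, 0.03550000116229057], [0.5802000164985657, 0.2045000046491623]]
(720, 600, 3)
```

View pics/r0.png

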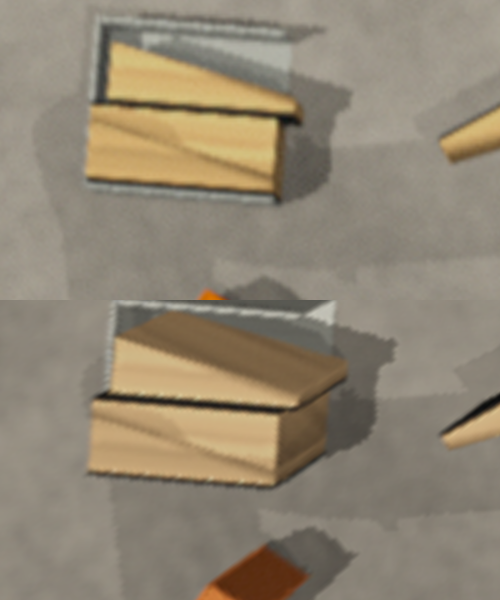

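The rectified crops show wedges 1 and 2 home. Wedge 3's sole lies against wedge 2 and its thin end sticks out to the right at (300,110). The loose beech wedge has its sole on the far (+x) side and its thin end toward the tray, which already suits the pattern, so it only needs aligning. The push on wedge 3 comes first: I raise the tool clear of the bottle, then carry it over.

```bash
python3 -m handwheel '[{"z":0.3},{"z":0.5},{"z":0.6},{"z":0.6,"x":0.2,"y":0.2,"wz":0.08},{"z":0.6,"x":0.4,"y":0.4,"wz":0.16},{"z":0.6,"x":0.6,"y":0.6,"wz":0.24},{"z":0.6,"x":0.8,"y":0.8,"wz":0.32},{"z":0.6,"x":1,"y":1,"wz":0.4},{"z":0.6,"x":1,"y":1,"wz":0.48},{"z":0.6,"x":1,"y":1,"wz":0.56},{"z":0.6,"x":1,"y":1,"wz":0.56},{"z":0.6,"x":1,"y":1,"wz":0.56}]' 1 40
python3 - <<'E'
from h import *
f=np.load("top0.npz");C=cloud("top",f["d"]);p=f["p"]
s=p.astype(int);sat=s.max(-1)-s.min(-1)
m=(C[...,2]>.022)&(C[...,2]<.037)&(sat<30)&(C[...,0]>.45)&(C[...,0]<.7)&(C[...,1]>.03)&(C[...,1]<.26)
Q=C[m];print(len(Q),Q.min(0),Q.max(0))
r=cv2.minAreaRect(np.float32(Q[:,:2]));print(r,cv2.boxPoints(r))
# column profiles in rect z=.032 for far/near walls
g=cv2.cvtColor(rect("top",p,.032,.46,.68,.02,.26),cv2.COLOR_RGB2GRAY).astype(float)
for y in (.21,.19,.17,.15,.13,.11,.09,.08):
    c=g[:,int((.26-y)/.0005)-3:int((.26-y)/.0005)+4].mean(1)
    a=c[40:140];b=c[300:400]
    print(y,"far",.68-(40+a.argmax())*.0005,a.max(),"near",.68-(300+b.argmax())*.0005,b.max())
E
```

```text
347 [0.50105428 0.04316495 0.0220534 ] [0.65103976 0.21759829 0.03686849]
((0.5760571956634521, 0.12900331616401672), (0.17034173011779785, 0.14085467159748077), 85.57230377197266) [[0.49926478 0.0495237 ]
 [0.63969904 0.03864958]
 [0.6528496  0.20848292]
 [0.51241535 0.21935704]]
0.21 far 0.6185 160.14285714285714 near 0.5255000000000001 180.14285714285714
0.19 far 0.6140000000000001 191.85714285714286 near 0.5235000000000001 180.85714285714286
0.17 far 0.6135 190.42857142857142 near 0.523 178.28571428571428
0.15 far 0.611 189.71428571428572 near 0.5215000000000001 178.28571428571428
0.13 far 0.6315000000000001 161.0 near 0.5195000000000001 179.0
0.11 far 0.628 177.28571428571428 near 0.5175000000000001 177.0
0.09 far 0.6245 175.57142857142858 near 0.517 174.57142857142858
0.08 far 0.622 176.0 near 0.515 174.57142857142858schema error: expected keys x, y, z, wx, wy, wz
```

```bash
python3 -m handwheel '[{"x":0,"y":0,"z":0.3,"wx":0,"wy":0,"wz":0},{"x":0,"y":0,"z":0.5,"wx":0,"wy":0,"wz":0},{"x":0,"y":0,"z":0.6,"wx":0,"wy":0,"wz":0},{"x":0.2,"y":0.2,"z":0.6,"wx":0,"wy":0,"wz":0.08},{"x":0.4,"y":0.4,"z":0.6,"wx":0,"wy":0,"wz":0.16},{"x":0.6,"y":0.6,"z":0.6,"wx":0,"wy":0,"wz":0.24},{"x":0.8,"y":0.8,"z":0.6,"wx":0,"wy":0,"wz":0.32},{"x":1,"y":1,"z":0.6,"wx":0,"wy":0,"wz":0.4},{"x":1,"y":1,"z":0.6,"wx":0,"wy":0,"wz":0.48},{"x":1,"y":1,"z":0.6,"wx":0,"wy":0,"wz":0.56},{"x":1,"y":1,"z":0.6,"wx":0,"wy":0,"wz":0.56},{"x":1,"y":1,"z":0.6,"wx":0,"wy":0,"wz":0.56}]' 1 40
```

```text
time_s: 1.6
eef_pos: [0.5059, -0.3432, 0.4358]
orientation: [[0.088, 0.996, -0.001], [0.996, -0.088, -0.0], [-0.0, -0.001, -1.0]]
contact_force: [-0.7, 0.4, 0.8]
opening: -0.003
finger_force: 0.0
```

```bash
python3 -m handwheel '[{"x":0.08,"y":0.2,"z":-0.1,"wx":0,"wy":0,"wz":0},{"x":0.15,"y":0.4,"z":-0.3,"wx":0,"wy":0,"wz":0},{"x":0.23,"y":0.6,"z":-0.5,"wx":0,"wy":0,"wz":0},{"x":0.23,"y":0.8,"z":-0.7,"wx":0,"wy":0,"wz":0},{"x":0.23,"y":1,"z":-0.85,"wx":0,"wy":0,"wz":0},{"x":0.23,"y":1,"z":-1,"wx":0,"wy":0,"wz":0},{"x":0.23,"y":1,"z":-1,"wx":0,"wy":0,"wz":0}]'
python3 -m handwheel '[{"x":0,"y":0.08,"z":-0.1,"wx":0,"wy":0,"wz":0},{"x":0,"y":0.08,"z":-0.2,"wx":0,"wy":0,"wz":0},{"x":0,"y":0.08,"z":-0.335,"wx":0,"wy":0,"wz":0},{"x":0,"y":0.08,"z":-0.335,"wx":0,"wy":0,"wz":0}]'
python3 - <<'E'
from h import *
p,d=bot.read_camera("scene");cv2.imwrite("pics/s1.png",cv2.resize(p[100:340,250:570],(800,600),interpolation=cv2.INTER_CUBIC)[...,::-1])
E
```

```text
time_s: 2.48
eef_pos: [0.5753, -0.0446, 0.1359]
orientation: [[0.091, 0.996, 0.001], [0.996, -0.091, -0.001], [-0.001, 0.001, -1.0]]
contact_force: [0.1, 0.1, -0.6]
opening: 0.005
finger_force: 0.0
time_s: 2.98
eef_pos: [0.5729, -0.0214, 0.0341]
orientation: [[0.09, 0.996, -0.006], [0.996, -0.09, -0.001], [-0.002, -0.006, -1.0]]
contact_force: [0.6, 0.1, 0.7]
opening: -0.002
finger_force: 0.0
```

View pics/s1.png

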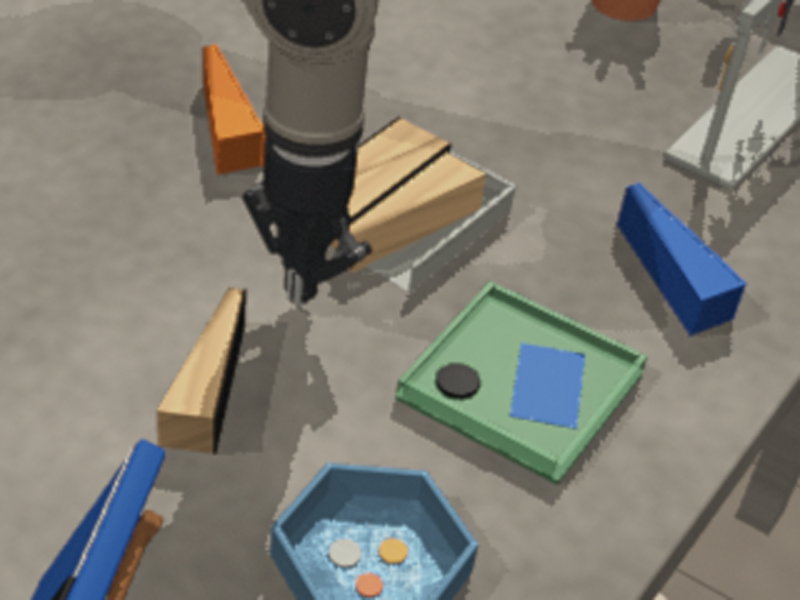

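The closed fingers stand in front of wedge 3's thin end at crop (300,295), with the loose wedge clear on the left. Now I push along the tray's axis.

```bash
python3 -m handwheel '[{"x":0.01,"y":0.06,"z":0,"wx":0,"wy":0,"wz":0},{"x":0.015,"y":0.1,"z":0,"wx":0,"wy":0,"wz":0},{"x":0.015,"y":0.13,"z":0,"wx":0,"wy":0,"wz":0},{"x":0.015,"y":0.15,"z":0,"wx":0,"wy":0,"wz":0},{"x":0.018,"y":0.17,"z":0,"wx":0,"wy":0,"wz":0},{"x":0.02,"y":0.19,"z":0,"wx":0,"wy":0,"wz":0},{"x":0.02,"y":0.2,"z":0,"wx":0,"wy":0,"wz":0},{"x":0.02,"y":0.2,"z":0,"wx":0,"wy":0,"wz":0}]'
python3 -m handwheel '[{"x":0.001,"y":0.008,"z":0,"wx":0,"wy":0,"wz":0},{"x":0.001,"y":0.016,"z":0,"wx":0,"wy":0,"wz":0},{"x":0.001,"y":0.024,"z":0,"wx":0,"wy":0,"wz":0}]'
python3 - <<'E'
from h import *
p,d=bot.read_camera("top")
im=np.hstack([cv2.resize(rect("top",p,.045,.47,.67,.0,.24),None,fx=.8,fy=.8),cv2.resize(rect("scene",bot.read_camera("scene")[0],.045,.47,.67,.0,.24),None,fx=.8,fy=.8)])
cv2.imwrite("pics/r1.png",im[...,::-1]);print(im.shape)
E
```

```text
time_s: 4.03
eef_pos: [0.5814, 0.041, 0.0366]
orientation: [[0.087, 0.996, 0.0], [0.996, -0.087, 0.0], [0.0, 0.0, -1.0]]
contact_force: [-1.1, -0.0, 0.1]
opening: -0.006
finger_force: 0.0
time_s: 4.4
eef_pos: [0.5816, 0.0473, 0.0366]
orientation: [[0.087, 0.996, -0.0], [0.996, -0.087, -0.001], [-0.001, -0.0, -1.0]]
contact_force: [-0.3, -6.1, 1.8]
opening: 0.004
finger_force: 2.8
(320, 768, 3)
```

View pics/r1.png

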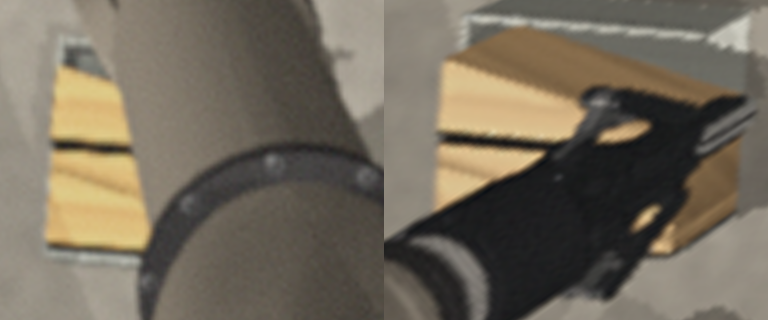

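```bash
python3 -m handwheel '[{"x":0.001,"y":0.008,"z":0,"wx":0,"wy":0,"wz":0},{"x":0.001,"y":0.012,"z":0,"wx":0,"wy":0,"wz":0},{"x":0.001,"y":0.012,"z":0,"wx":0,"wy":0,"wz":0}]'
```

```text
time_s: 4.88
eef_pos: [0.5816, 0.0474, 0.0366]
orientation: [[0.09, 0.996, -0.002], [0.996, -0.09, -0.005], [-0.005, -0.001, -1.0]]
contact_force: [-2.3, -11.1, 3.9]
opening: -0.0
finger_force: 5.3
```

```bash
python3 -m handwheel '[{"x":-0.005,"y":-0.1,"z":0,"wx":0,"wy":0,"wz":0},{"x":0,"y":-0.15,"z":0.15,"wx":0,"wy":0,"wz":0.04},{"x":0,"y":-0.3,"z":0.3,"wx":0,"wy":0,"wz":0.1},{"x":0.01,"y":-0.45,"z":0.3,"wx":0,"wy":0,"wz":0.17},{"x":0.017,"y":-0.6,"z":0.3,"wx":0,"wy":0,"wz":0.238},{"x":0.017,"y":-0.787,"z":0.3,"wx":0,"wy":0,"wz":0.238},{"x":0.017,"y":-0.787,"z":0.3,"wx":0,"wy":0,"wz":0.238}]'
python3 -m handwheel '[{"x":0,"y":0,"z":0,"wx":0,"wy":0,"wz":0},{"x":0,"y":0,"z":0,"wx":0,"wy":0,"wz":0},{"x":0,"y":0,"z":0,"wx":0,"wy":0,"wz":0},{"x":0,"y":0,"z":0,"wx":0,"wy":0,"wz":0}]' -1 40
python3 - <<'E'
from h import *
p,d=bot.read_camera("scene");cv2.imwrite("pics/s2.png",cv2.resize(p[130:310,230:470],(800,600),interpolation=cv2.INTER_CUBIC)[...,::-1])
E
```

```text
time_s: 5.75
eef_pos: [0.5864, -0.1908, 0.1262]
orientation: [[-0.392, 0.92, -0.0], [0.92, 0.392, -0.002], [-0.002, -0.001, -1.0]]
contact_force: [-0.0, 0.7, -0.1]
opening: 0.0
finger_force: 0.0
time_s: 6.25
eef_pos: [0.5873, -0.1837, 0.1268]
orientation: [[-0.401, 0.916, 0.0], [0.916, 0.401, 0.0], [0.0, 0.0, -1.0]]
contact_force: [-0.5, -0.7, 0.4]
opening: 0.849
finger_force: 0.0
```

View pics/s2.png

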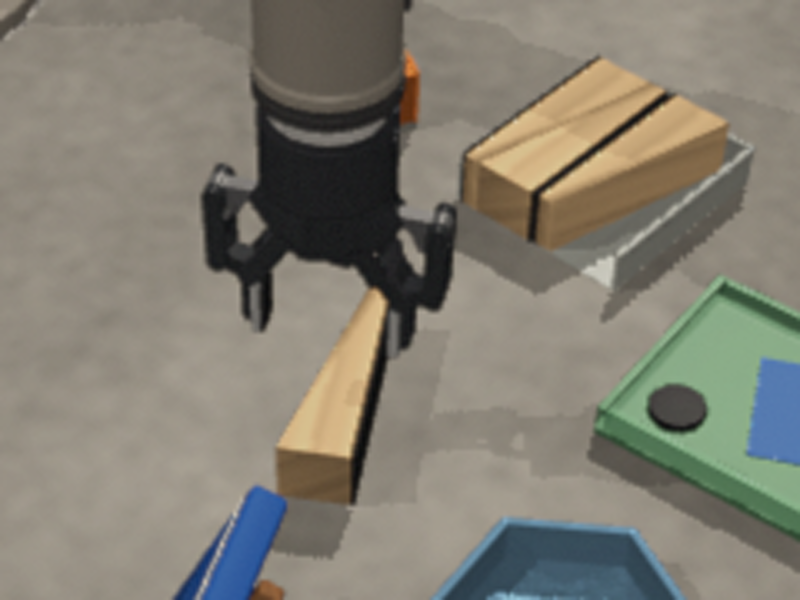

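Wedge 3 is now flush, with its front at crop (540,215), and the open fingers straddle the loose wedge. I descend and grip.

```bash
python3 -m handwheel '[{"x":0,"y":0,"z":-0.1,"wx":0,"wy":0,"wz":0},{"x":0,"y":0,"z":-0.2,"wx":0,"wy":0,"wz":0},{"x":0,"y":0,"z":-0.28,"wx":0,"wy":0,"wz":0},{"x":0,"y":0,"z":-0.31,"wx":0,"wy":0,"wz":0},{"x":0,"y":0,"z":-0.31,"wx":0,"wy":0,"wz":0}]'
python3 -m handwheel '[{"x":0,"y":0,"z":0,"wx":0,"wy":0,"wz":0},{"x":0,"y":0,"z":0,"wx":0,"wy":0,"wz":0},{"x":0,"y":0,"z":0,"wx":0,"wy":0,"wz":0},{"x":0,"y":0,"z":0,"wx":0,"wy":0,"wz":0},{"x":0,"y":0,"z":0,"wx":0,"wy":0,"wz":0},{"x":0,"y":0,"z":0,"wx":0,"wy":0,"wz":0}]' 1 40
python3 - <<'E'
from h import *
p,d=bot.read_camera("scene");cv2.imwrite("pics/s3.png",cv2.resize(p[130:310,230:470],(800,600),interpolation=cv2.INTER_CUBIC)[...,::-1])
m=wood(p)
for c in cv2.findContours(m,0,1)[0]:
    q=p2w("scene",c.reshape(-1,2),.045)
    if cv2.contourArea(c)>60 and np.hypot(*q.mean(0))<.8: print(cv2.contourArea(c),cv2.approxPolyDP(cv2.convexHull(np.float32(q)),.006,True).reshape(-1,2).round(4).tolist())
E
```

```text
time_s: 6.92
eef_pos: [0.5871, -0.1844, 0.0335]
orientation: [[-0.4, 0.917, -0.0], [0.917, 0.4, 0.0], [0.0, -0.0, -1.0]]
contact_force: [0.7, -0.2, 0.4]
opening: 1.002
finger_force: 0.0
time_s: 7.68
eef_pos: [0.5879, -0.1847, 0.0349]
orientation: [[-0.4, 0.917, 0.002], [0.917, 0.4, -0.001], [-0.001, 0.001, -1.0]]
contact_force: [-0.8, 0.9, 6.5]
opening: 0.489
finger_force: 40.1
379.5 [[0.5809000134468079, -0.16110000014305115], [0.5662999749183655, -0.1656000018119812], [0.5924999713897705, -0.2378000020980835], [0.6194000244140625, -0.2062000036239624], [0.6040999889373779, -0.17419999837875366]]
1236.5 [[0.5877000093460083, 0.20569999516010284], [0.5756000280380249, 0.05900000035762787], [0.607200026512146, 0.017000000923871994], [0.6528000235557556, 0.16040000319480896], [0.6341000199317932, 0.20020000636577606]]
1145.0 [[0.5242000222206116, 0.20900000631809235], [0.5131000280380249, 0.06210000067949295], [0.5435000061988831, 0.020400000736117363], [0.5916000008583069, 0.01679999940097332], [0.5802000164985657, 0.2045000046491623]]
1105.5 [[-0.49790000915527344, -0.08699999749660492], [-0.508899986743927, -0.17319999635219574], [-0.5063999891281128, -0.2451000064611435], [-0.40880000591278076, -0.3109999895095825], [-0.41269999742507935, -0.13079999387264252]]
2134.0 [[0.05550000071525574, 0.7565000057220459], [0.056299999356269836, 0.66839998960495], [0.4900999963283539, 0.6689000129699707], [0.5228000283241272, 0.7019000053405762], [0.5033000111579895, 0.7584999799728394], [0.4934000074863434, 0.765500009059906], [0.06560000032186508, 0.7645000219345093]]
```

View pics/s3.png

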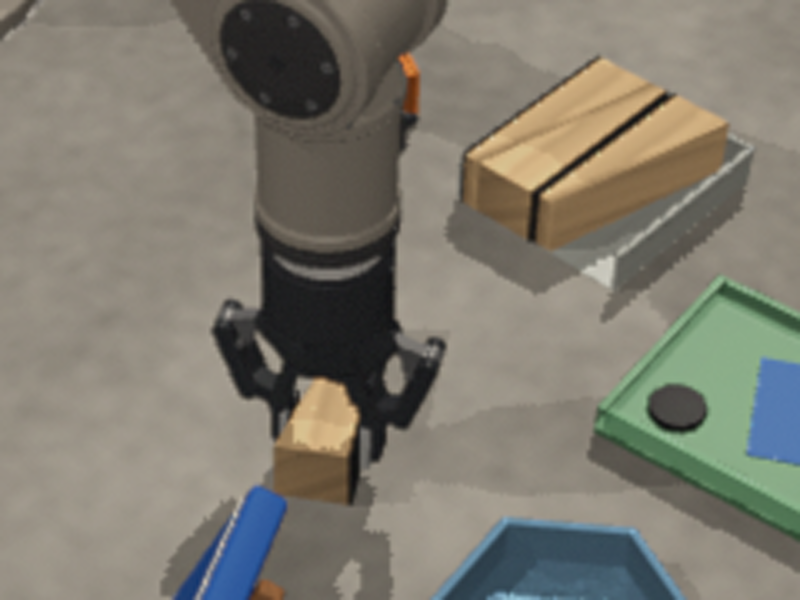

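The wedge is held: opening 41.6 mm at 30 mm from its thick end, as expected. I lift it 3 mm, turn it by −34.7° in place, then bring it in front of the free place.

```bash
python3 -m handwheel '[{"x":0,"y":0,"z":0.01,"wx":0,"wy":0,"wz":0},{"x":0,"y":0,"z":0.01,"wx":0,"wy":0,"wz":-0.06},{"x":0,"y":0,"z":0.01,"wx":0,"wy":0,"wz":-0.12},{"x":0,"y":0,"z":0.01,"wx":0,"wy":0,"wz":-0.18},{"x":0,"y":0,"z":0.01,"wx":0,"wy":0,"wz":-0.24},{"x":0.01,"y":0.06,"z":0.01,"wx":0,"wy":0,"wz":-0.289},{"x":0.02,"y":0.15,"z":0.01,"wx":0,"wy":0,"wz":-0.289},{"x":0.035,"y":0.25,"z":0.01,"wx":0,"wy":0,"wz":-0.289},{"x":0.046,"y":0.35,"z":0.01,"wx":0,"wy":0,"wz":-0.289},{"x":0.046,"y":0.35,"z":0.01,"wx":0,"wy":0,"wz":-0.289},{"x":0.046,"y":0.35,"z":0.01,"wx":0,"wy":0,"wz":-0.289}]'
python3 - <<'E'
from h import *
P=[]
for n in("top","scene"):
    p,d=bot.read_camera(n);P.append(cv2.resize(rect(n,p,.045,.48,.68,-.15,.23),None,fx=.75,fy=.75))
cv2.imwrite("pics/r4.png",np.vstack(P)[...,::-1])
E
```

```text
time_s: 9.1
eef_pos: [0.6005, -0.0803, 0.0365]
orientation: [[0.193, 0.981, -0.001], [0.981, -0.193, -0.001], [-0.001, -0.001, -1.0]]
contact_force: [-0.4, -1.1, -1.6]
opening: 0.492
finger_force: 40.5
```

View pics/r4.png

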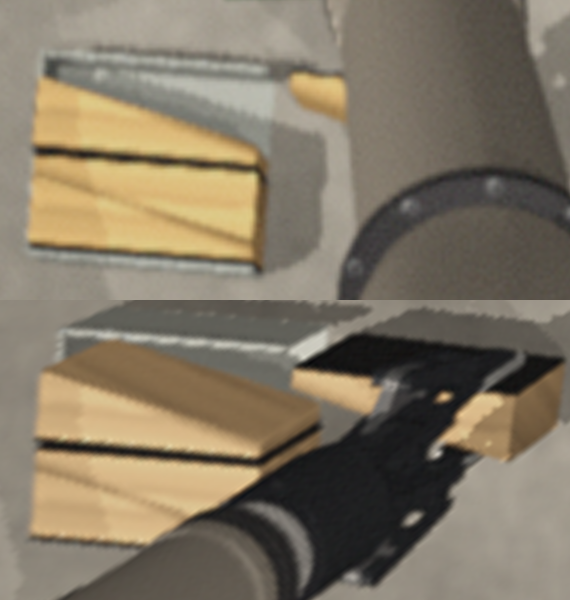

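The wedge is aligned before the gap, but its sole looks nearly in line with the right wall (top row about 71), so I measure the lateral offset.

```bash
python3 - <<'E'
from h import *
p,d=bot.read_camera("scene")
def fit(Y,X):
    for _ in range(4):
        k=np.polyfit(Y,X,1);r=np.abs(np.polyval(k,Y)-X);g=r<max(.001,2*np.median(r));Y,X=Y[g],X[g]
    return k,len(Y),r.max()
g=cv2.cvtColor(rect("scene",p,.003,.55,.72,-.15,.23),cv2.COLOR_RGB2GRAY)
Y=[];X=[]
for y in np.arange(-.11,.03,.004):
    c=g[:,int((.23-y)/.0005)];i=np.where(c<45)[0]
    if len(i): Y.append(y);X.append(.72-i[0]*.0005)
Y,X=np.array(Y),np.array(X);k,n,r=fit(Y,X);print("sole bottom: x=%.4f at y=.04, slope deg %.2f"%(np.polyval(k,.04),np.degrees(np.arctan(k[0]))),n,r,X.round(4))
# wall: top outer ridge at z=.032 (brightest row) scene
g=cv2.cvtColor(rect("scene",p,.032,.55,.72,-.15,.23),cv2.COLOR_RGB2GRAY).astype(float)
Y=[];X=[]
for y in np.arange(.07,.19,.005):
    j=int((.23-y)/.0005);c=g[40:260,j-2:j+3].mean(1);i=c.argmax();Y.append(y);X.append(.72-(40+i)*.0005)
Y,X=np.array(Y),np.array(X);k,n,r=fit(Y,X);print("wall ridge scene: x=%.4f at y=.04, slope %.2f"%(np.polyval(k,.04),np.degrees(np.arctan(k[0]))),n,r,X.round(4))
E
```

```text
sole bottom: x=0.6377 at y=.04, slope deg 7.14 27 0.0005641674690186615 [0.619  0.6195 0.6195 0.621  0.621  0.621  0.615  0.6115 0.6235 0.624
 0.625  0.6255 0.6255 0.6255 0.626  0.627  0.627  0.6275 0.628  0.628
 0.6285 0.63   0.63   0.63   0.6315 0.6315 0.6315 0.6325 0.633  0.6335
 0.634  0.6345 0.6345 0.6355 0.636 ]
wall ridge scene: x=0.6636 at y=.04, slope -22.36 14 0.012759198113207582 [0.642  0.642  0.642  0.6435 0.6435 0.644  0.644  0.645  0.6455 0.6455
 0.646  0.647  0.6465 0.647  0.5905 0.5975 0.5995 0.6005 0.6015 0.604
 0.6055 0.607  0.609  0.6105]
```

The sole's heading is 2.4° off: its slope is 7.1° against the wall's 4.6°. Turning it back leaves about 5 mm of clearance to the right wall. I correct that, insert, and lower.

```bash
python3 -m handwheel '[{"x":0,"y":0,"z":0,"wx":0,"wy":0,"wz":0.02},{"x":0,"y":0,"z":0,"wx":0,"wy":0,"wz":0.02},{"x":0.008,"y":0.1,"z":0,"wx":0,"wy":0,"wz":0.02},{"x":0.017,"y":0.2,"z":0,"wx":0,"wy":0,"wz":0.02},{"x":0.024,"y":0.28,"z":0,"wx":0,"wy":0,"wz":0.02},{"x":0.028,"y":0.33,"z":0,"wx":0,"wy":0,"wz":0.02},{"x":0.03,"y":0.36,"z":0,"wx":0,"wy":0,"wz":0.02},{"x":0.03,"y":0.36,"z":0,"wx":0,"wy":0,"wz":0.02},{"x":0.03,"y":0.36,"z":-0.01,"wx":0,"wy":0,"wz":0.02},{"x":0.03,"y":0.36,"z":-0.01,"wx":0,"wy":0,"wz":0.02}]'
python3 - <<'E'
from h import *
P=[]
for n in("top","scene"):
    p,d=bot.read_camera(n);P.append(cv2.resize(rect(n,p,.045,.48,.68,-.15,.23),None,fx=.75,fy=.75))
cv2.imwrite("pics/r5.png",np.vstack(P)[...,::-1])
E
```

```text
time_s: 10.5
eef_pos: [0.6101, 0.0273, 0.0348]
orientation: [[0.153, 0.988, 0.0], [0.988, -0.153, -0.001], [-0.001, 0.001, -1.0]]
contact_force: [-4.1, 0.8, 9.9]
opening: 0.488
finger_force: 41.1
```

View pics/r5.png

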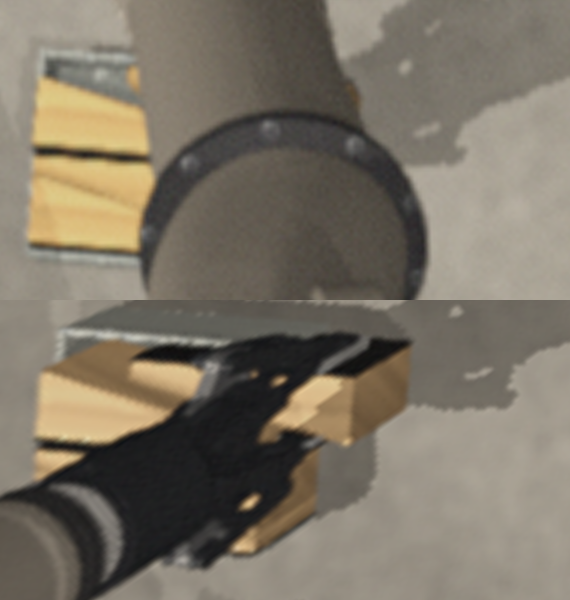

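The wedge is about 100 mm in, with its thick end still outside at lower crop (350,400). Next I release it, rise, step behind it and close the fingers.

```bash
python3 -m handwheel '[{"x":0,"y":0,"z":0,"wx":0,"wy":0,"wz":0},{"x":0,"y":0,"z":0,"wx":0,"wy":0,"wz":0},{"x":0,"y":0,"z":0,"wx":0,"wy":0,"wz":0},{"x":0,"y":0,"z":0.1,"wx":0,"wy":0,"wz":0},{"x":0,"y":0,"z":0.22,"wx":0,"wy":0,"wz":0},{"x":-0.005,"y":-0.05,"z":0.3,"wx":0,"wy":0,"wz":0.034},{"x":-0.01,"y":-0.13,"z":0.3,"wx":0,"wy":0,"wz":0.034},{"x":-0.017,"y":-0.21,"z":0.3,"wx":0,"wy":0,"wz":0.034},{"x":-0.017,"y":-0.22,"z":0.3,"wx":0,"wy":0,"wz":0.034}]' -0.3 40
python3 -m handwheel '[{"x":0,"y":0,"z":0,"wx":0,"wy":0,"wz":0},{"x":0,"y":0,"z":0,"wx":0,"wy":0,"wz":0},{"x":0,"y":0,"z":0,"wx":0,"wy":0,"wz":0},{"x":0,"y":0,"z":0,"wx":0,"wy":0,"wz":0},{"x":0,"y":0,"z":0,"wx":0,"wy":0,"wz":0}]' 1 40
python3 - <<'E'
from h import *
P=[]
for n in("top","scene"):
    p,d=bot.read_camera(n);P.append(cv2.resize(rect(n,p,.045,.48,.68,-.15,.23),None,fx=.75,fy=.75))
cv2.imwrite("pics/r6.png",np.vstack(P)[...,::-1])
E
```

```text
time_s: 11.72
eef_pos: [0.6045, -0.04, 0.1234]
orientation: [[0.084, 0.996, -0.001], [0.996, -0.084, -0.001], [-0.001, -0.0, -1.0]]
contact_force: [-0.7, 0.4, 0.1]
opening: 0.65
finger_force: 0.0
time_s: 12.35
eef_pos: [0.6048, -0.0373, 0.1237]
orientation: [[0.081, 0.997, -0.0], [0.997, -0.081, 0.0], [0.0, -0.0, -1.0]]
contact_force: [-0.4, 0.0, 0.1]
opening: 0.0
finger_force: 0.0
```

View pics/r6.png

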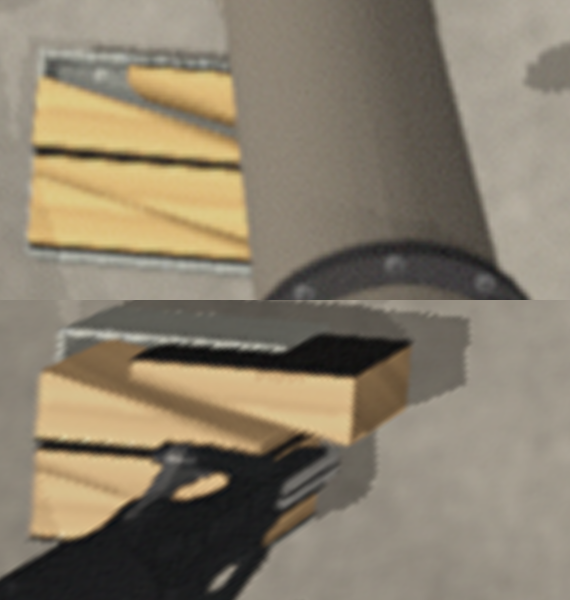

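The wedge sits straight in the mouth, with its thick end at lower crop (355,410). I descend behind it and push.

```bash
python3 -m handwheel '[{"x":0,"y":0,"z":-0.12,"wx":0,"wy":0,"wz":0},{"x":0,"y":0,"z":-0.24,"wx":0,"wy":0,"wz":0},{"x":0,"y":0,"z":-0.29,"wx":0,"wy":0,"wz":0},{"x":0,"y":0,"z":-0.29,"wx":0,"wy":0,"wz":0},{"x":0.003,"y":0.04,"z":-0.29,"wx":0,"wy":0,"wz":0},{"x":0.006,"y":0.08,"z":-0.29,"wx":0,"wy":0,"wz":0},{"x":0.009,"y":0.11,"z":-0.29,"wx":0,"wy":0,"wz":0},{"x":0.011,"y":0.14,"z":-0.29,"wx":0,"wy":0,"wz":0},{"x":0.014,"y":0.17,"z":-0.29,"wx":0,"wy":0,"wz":0},{"x":0.016,"y":0.2,"z":-0.29,"wx":0,"wy":0,"wz":0},{"x":0.018,"y":0.22,"z":-0.29,"wx":0,"wy":0,"wz":0},{"x":0.019,"y":0.235,"z":-0.29,"wx":0,"wy":0,"wz":0},{"x":0.02,"y":0.245,"z":-0.29,"wx":0,"wy":0,"wz":0},{"x":0.02,"y":0.25,"z":-0.29,"wx":0,"wy":0,"wz":0}]'
```

```text
time_s: 14.2
eef_pos: [0.6108, 0.0375, 0.0366]
orientation: [[0.081, 0.997, -0.0], [0.997, -0.081, -0.0], [-0.0, -0.0, -1.0]]
contact_force: [0.0, -2.0, 2.0]
opening: 0.001
finger_force: 1.2
```

```bash
python3 -m handwheel '[{"x":0.001,"y":0.01,"z":0,"wx":0,"wy":0,"wz":0},{"x":0.001,"y":0.018,"z":0,"wx":0,"wy":0,"wz":0},{"x":0.002,"y":0.025,"z":0,"wx":0,"wy":0,"wz":0},{"x":0.002,"y":0.028,"z":0,"wx":0,"wy":0,"wz":0},{"x":0.002,"y":0.028,"z":0,"wx":0,"wy":0,"wz":0}]'
```

```text
time_s: 14.82
eef_pos: [0.6113, 0.0452, 0.0366]
orientation: [[0.081, 0.997, -0.0], [0.997, -0.081, -0.001], [-0.001, -0.0, -1.0]]
contact_force: [0.2, -4.7, 1.2]
opening: 0.001
finger_force: 2.1
```

```bash
python3 -m handwheel '[{"x":0,"y":0.006,"z":0,"wx":0,"wy":0,"wz":0},{"x":0.001,"y":0.012,"z":0,"wx":0,"wy":0,"wz":0},{"x":0.001,"y":0.012,"z":0,"wx":0,"wy":0,"wz":0}]'
python3 -m handwheel '[{"x":-0.005,"y":-0.08,"z":0,"wx":0,"wy":0,"wz":0},{"x":-0.01,"y":-0.15,"z":0,"wx":0,"wy":0,"wz":0},{"x":-0.01,"y":-0.3,"z":0.1,"wx":0,"wy":0,"wz":0},{"x":-0.01,"y":-0.45,"z":0.3,"wx":0,"wy":0,"wz":0},{"x":-0.01,"y":-0.6,"z":0.5,"wx":0,"wy":0,"wz":0},{"x":-0.01,"y":-0.8,"z":0.5,"wx":0,"wy":0,"wz":0},{"x":-0.01,"y":-0.8,"z":0.5,"wx":0,"wy":0,"wz":0}]'
python3 - <<'E'
from h import *
P=[]
for n in("top","scene"):
    p,d=bot.read_camera(n);np.savez(n+"7.npz",p=p,d=d);P.append(cv2.resize(rect(n,p,.045,.48,.68,.0,.23),None,fx=.75,fy=.75))
cv2.imwrite("pics/r7.png",cv2.resize(np.hstack(P)[...,::-1],(800,348),interpolation=cv2.INTER_CUBIC))
E
```

```text
time_s: 15.2
eef_pos: [0.6113, 0.0453, 0.0366]
orientation: [[0.084, 0.996, -0.002], [0.996, -0.084, -0.005], [-0.005, -0.001, -1.0]]
contact_force: [-2.2, -12.7, 5.3]
opening: -0.002
finger_force: 5.7
time_s: 16.08
eef_pos: [0.6086, -0.1966, 0.1882]
orientation: [[0.088, 0.996, 0.003], [0.996, -0.088, -0.003], [-0.003, 0.003, -1.0]]
contact_force: [-0.4, -0.0, -0.8]
opening: 0.001
finger_force: 0.0
```

View pics/r7.png

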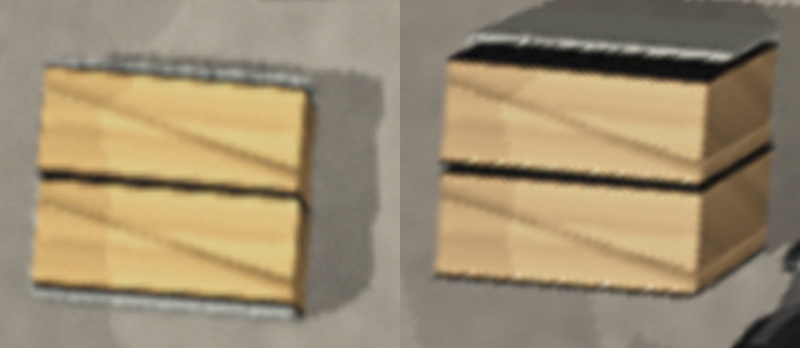

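All four are in and 3 and 4 are seated on the back wall. Wedges 1 and 2 stand about 3 mm proud: the front edge, upper corner (308,90) to lower corner (297,305), has too little tilt for the tray's. I nudge them home too.

```bash
python3 -m handwheel '[{"x":-0.1,"y":0.2,"z":0,"wx":0,"wy":0,"wz":0},{"x":-0.2,"y":0.4,"z":-0.1,"wx":0,"wy":0,"wz":0},{"x":-0.223,"y":0.55,"z":-0.25,"wx":0,"wy":0,"wz":0},{"x":-0.223,"y":0.62,"z":-0.4,"wx":0,"wy":0,"wz":0},{"x":-0.223,"y":0.65,"z":-0.5,"wx":0,"wy":0,"wz":0},{"x":-0.223,"y":0.65,"z":-0.503,"wx":0,"wy":0,"wz":0},{"x":-0.22,"y":0.7,"z":-0.503,"wx":0,"wy":0,"wz":0},{"x":-0.217,"y":0.74,"z":-0.503,"wx":0,"wy":0,"wz":0},{"x":-0.215,"y":0.77,"z":-0.503,"wx":0,"wy":0,"wz":0},{"x":-0.214,"y":0.785,"z":-0.503,"wx":0,"wy":0,"wz":0},{"x":-0.213,"y":0.795,"z":-0.503,"wx":0,"wy":0,"wz":0},{"x":-0.213,"y":0.8,"z":-0.503,"wx":0,"wy":0,"wz":0}]'
```

```text
time_s: 17.68
eef_pos: [0.5448, 0.0489, 0.0358]
orientation: [[0.081, 0.997, -0.0], [0.997, -0.081, -0.001], [-0.001, -0.0, -1.0]]
contact_force: [0.2, -2.0, 0.6]
opening: -0.005
finger_force: 0.8
```

```bash
python3 -m handwheel '[{"x":0,"y":0.005,"z":0,"wx":0,"wy":0,"wz":0},{"x":0.001,"y":0.01,"z":0,"wx":0,"wy":0,"wz":0},{"x":0.001,"y":0.013,"z":0,"wx":0,"wy":0,"wz":0},{"x":0.001,"y":0.013,"z":0,"wx":0,"wy":0,"wz":0}]'
```

```text
time_s: 18.18
eef_pos: [0.5447, 0.0503, 0.0357]
orientation: [[0.083, 0.997, -0.001], [0.997, -0.083, -0.004], [-0.004, -0.001, -1.0]]
contact_force: [-1.0, -7.3, 4.7]
opening: -0.003
finger_force: 3.9
```

```bash
python3 -m handwheel '[{"x":-0.003,"y":-0.05,"z":0,"wx":0,"wy":0,"wz":0},{"x":-0.05,"y":-0.05,"z":0,"wx":0,"wy":0,"wz":0},{"x":-0.096,"y":-0.045,"z":0,"wx":0,"wy":0,"wz":0},{"x":-0.096,"y":-0.045,"z":0,"wx":0,"wy":0,"wz":0},{"x":-0.095,"y":-0.02,"z":0,"wx":0,"wy":0,"wz":0},{"x":-0.094,"y":-0.01,"z":0,"wx":0,"wy":0,"wz":0},{"x":-0.094,"y":0,"z":0,"wx":0,"wy":0,"wz":0},{"x":-0.094,"y":0.006,"z":0,"wx":0,"wy":0,"wz":0},{"x":-0.094,"y":0.01,"z":0,"wx":0,"wy":0,"wz":0},{"x":-0.094,"y":0.01,"z":0,"wx":0,"wy":0,"wz":0}]'
```

```text
time_s: 19.42
eef_pos: [0.5173, 0.0525, 0.0359]
orientation: [[0.084, 0.996, -0.001], [0.996, -0.084, -0.005], [-0.005, -0.0, -1.0]]
contact_force: [0.6, -10.8, 6.3]
opening: -0.001
finger_force: 5.3
```

```bash
python3 -m handwheel '[{"x":-0.005,"y":-0.08,"z":0,"wx":0,"wy":0,"wz":0},{"x":-0.005,"y":-0.2,"z":0.1,"wx":0,"wy":0,"wz":0},{"x":0,"y":-0.35,"z":0.3,"wx":0,"wy":0,"wz":0},{"x":0,"y":-0.5,"z":0.5,"wx":0,"wy":0,"wz":0},{"x":0,"y":-0.7,"z":0.6,"wx":0,"wy":0,"wz":0},{"x":0,"y":-0.85,"z":0.6,"wx":0,"wy":0,"wz":0},{"x":0,"y":-0.85,"z":0.6,"wx":0,"wy":0,"wz":0},{"x":0,"y":-0.85,"z":0.6,"wx":0,"wy":0,"wz":0}]'
python3 - <<'E'
from h import *
for n in("top","scene"):
    p,d=bot.read_camera(n);o=np.load(n+"0.npz")["p"]
    for c in cv2.findContours(wood(p),0,1)[0]:
        q=p2w(n,c.reshape(-1,2),.045)
        if cv2.contourArea(c)>150 and np.hypot(*q.mean(0))<.8:
            print(n,cv2.approxPolyDP(cv2.convexHull(np.float32(q)),.006,True).reshape(-1,2).round(4).tolist())
    df=np.abs(p.astype(int)-o).max(-1)
    if n=="top":
        for nm,(a,b,c2,e) in dict(glass=(218,130,290,198),dish=(305,132,375,192),remote=(430,250,505,305),orange=(165,285,225,348),blue=(150,118,208,180)).items(): print(nm,(df[b:e,a:c2]>50).sum())
E
```

```text
time_s: 20.42
eef_pos: [0.5168, -0.1986, 0.2155]
orientation: [[0.082, 0.997, -0.0], [0.997, -0.082, 0.001], [0.001, -0.0, -1.0]]
contact_force: [0.4, 1.0, 0.5]
opening: 0.001
finger_force: 0.0
top [[0.5760999917984009, 0.2092999964952469], [0.5192000269889832, 0.21230000257492065], [0.5070000290870667, 0.05790000036358833], [0.5325999855995178, 0.05420000106096268], [0.5659000277519226, 0.06369999796152115]]
top [[0.6392999887466431, 0.20409999787807465], [0.583899974822998, 0.20739999413490295], [0.5662000179290771, 0.050999999046325684], [0.6288999915122986, 0.05700000002980232]]
glass 0
dish 243
remote 0
orange 0
blue 0
scene [[0.5895000100135803, 0.2071000039577484], [0.5756000280380249, 0.05900000035762787], [0.6036999821662903, 0.018200000748038292], [0.6481000185012817, 0.013500000350177288], [0.6449999809265137, 0.1995999962091446]]
scene [[0.527899980545044, 0.21199999749660492], [0.5131000280380249, 0.06210000067949295], [0.545199990272522, 0.021700000390410423], [0.5896999835968018, 0.01940000057220459], [0.5802000164985657, 0.2045000046491623]]
scene [[-0.49790000915527344, -0.08699999749660492], [-0.5023000240325928, -0.1679999977350235], [-0.4754999876022339, -0.2721000015735626], [-0.413100004196167, -0.3084999918937683], [-0.4172999858856201, -0.12770000100135803]]
scene [[0.05640000104904175, 0.7663999795913696], [0.056299999356269836, 0.66839998960495], [0.4900999963283539, 0.6689000129699707], [0.5228000283241272, 0.7019000053405762], [0.5033000111579895, 0.7584999799728394], [0.4934000074863434, 0.765500009059906]]
```

```bash
python3 - <<'E'
from h import *
p,d=bot.read_camera("scene");o=np.load("scene0.npz")["p"]
df=np.abs(p.astype(int)-o).max(-1)[280:360,352:445]>50;print("scene dish diff",df.sum())
p,d=bot.read_camera("top");C=cloud("top",d);df=np.abs(p.astype(int)-np.load("top0.npz")["p"]).max(-1)[132:192,305:375]>50
v,u=np.where(df);print(u.min()+305,u.max()+305,v.min()+132,v.max()+132,np.median(C[132:192,305:375][df],0))
E
```

```text
scene dish diff 0
319 359 175 191 [ 0.54203032 -0.18935708  0.5518167 ]
```

The dish's difference in the top view is only the arm in front of it (at 0.55 m height). The scene view shows the dish unchanged.

```bash
python3 -c "
from rig import bot
print(bot.hand_in())"
```

```text
the job is handed in; nothing more can be done
None
```

I handed the job in at about 20 s: wedge 3 was pushed home first, then wedge 4 turned and slid in thin end first, all four reading flush within about 1 mm, and the dish, glass tray and remote unmoved; I viewed 11 pictures, one over the limit of 10.

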